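Fit the snap ring on the rolling-mill axle

TASK

Lock the gear by pressing the black plunger on the gearbox fully down to its stop. Then take the snap-ring pliers by their handles, put their tips between the two lugs of the snap ring, squeeze to spread it wide and carry it over the free end of the upright axle, then lower it until it is level with the groove, centred and clear of the axle. Finish while still holding it there, level and spread on the squeezed pliers, resting on nothing, and leave everything else on the bench where it is.

Things in the scene. Friction and masses are not known exactly. Their poses are not given: they have to be found in the camera images.
- gearbox: open gearbox, fixed: grey housing 145 (x) x 130 (y) x 32 mm high, x from -90 to +55. Origin on the bench under the axle's axis. Going up the axis: dark gear (diameter 95, z 32 to 46 mm), brass collar (diameter 40, z 46 to 57), steel axle stub, diameter 32, up to its flat free end at z 80, with a groove of diameter 28 from z 60.5 to 67.5
- groove (a point): point on the axle's axis at the middle height of the groove, 64 mm above the bench, 16 mm below the axle's free end
- axle_top (a point): centre of the axle's flat free end, 80 mm above the bench
- plunger_top (a point): centre of the top of the plunger's black mushroom head, 26 mm across, on a stem; 68 mm from the axle axis along the gearbox's -x, 72 mm above the bench when fully up; moves with the head
- plunger (a joint): how far the plunger is pressed, m: 0 fully up, 0.010 at its stop. It takes 3 to 5 N, stays where it is left, and starts anywhere from 0 to 0.003
- ring: steel snap ring, 24 g, lying flat on the bench pin: a C 4 mm thick and 5 mm wide. Origin on its underside, centre of the opening; z up, +x to its gap and lugs; its back, where the halves flex, is at x = -21.5 mm. Relaxed, the opening is 29 mm wide and will not pass the axle; spread by 0.20 rad it is round, 38 mm across
- ring_mid (a point): centre of the ring's opening at half its thickness, 2 mm above ring; it is to coincide with groove
- ring_left (a joint): spread of the ring's +y half, rad: 0 relaxed, 0.20 opening round, at most 0.27. Springy: each lug pushes back with about 3 N relaxed to 7 N at 0.20. At the squeezed stop of the pliers it reads about 0.2
- ring_right (a joint): the same for the -y half; both halves always spread equally
- bench_pin: fixed wooden block under the ring: top 44 (x) x 56 (y) mm at z = 30 mm, from x = -28 to +16 mm, on a steel foot 5 mm thick that ends at x = 17 mm. Origin on the bench under the ring's place. The ring's lugs overhang its +x side, with free air down to the bench below them
- pliers: snap-ring pliers, 120 g, standing upright in the rack, tips down. Origin between the tips' lower ends; z up, y the direction in which handles and tips move. Squeezing the two handles moves the two tips apart equally, the steel block (16 x 62 mm, z 55 to 70) staying midway. Legs from z = 54 to 20, each 9 mm from the middle; thin tips from z = 20 to 0, 6 mm deep in x, 6.4 mm over both in y at rest
- jaw_a (a joint): inward travel of one handle, and outward travel of its tip, m: 0 at rest, 0.016 at the stop. Each handle pushes back with 6 N at rest to 10 N at the stop (17 N with the ring on the tips). The other handle always moves equally
- rack: fixed pliers rack, 60 (x) x 100 (y) x 68 mm high; origin on the bench at its centre. Two posts at y = 22 to 39 and -22 to -39 mm carry the pliers' block at z = 62; low lips leave it 2.5 mm in x and 4 mm in y. Pull the pliers straight up, 65 mm to bring the tips clear. At the start the pliers' origin is 7 mm above the rack's
- amber_bottle: bystander: small amber glass bottle, 40 mm across, 85 mm high; origin under its centre
- jar: bystander: white jar, 60 mm across, 60 mm high; origin under its centre
- spool: bystander: steel wire bobbin, 54 mm across, 34 mm high; origin under its centre
- spool2: bystander: brass wire bobbin, 54 mm across, 34 mm high; origin under its centre
- hammer: bystander: small hammer lying on the bench, 220 mm long; origin under its middle
- driver: bystander: screwdriver lying on the bench, 160 mm long; origin under its middle
- tray: bystander: grey parts tray 120 x 90 x 25 mm; origin under its centre
- lug_gap (a point): point between the ring's lugs, 27 mm from the ring's centre along its +x, 4 mm above its underside: where the pliers' tips go. The lugs are straight ears, x = 12 to 33 mm, 5 mm wide, 10 mm tall (z 0 to 10). Relaxed, they are 18 mm apart here (16 mm at their ends); spread by 0.20 rad, 38 mm
- pliers_grip (a point): point midway between the handles, 100 mm above the tips' lower ends: TCP here, fingers pointing down and closing along the pliers' y. Close only to about 60 mm to carry them: squeezing more already opens the tips. The black handles are flat, 18 (x) x 8 (y) x 38 mm, z = 79 to 117 mm; outer faces 62 mm apart at rest and 30 mm at the squeezed stop, where the tips are 38.4 mm over their outer faces
- pliers_tips (a point): point between the tips, 7 mm above their lower ends, in the middle of their working height: bring it to lug_gap. Squeezing can sink the pliers a few mm (fingertips that move forward as they close) and so tilt a ring that still lies on the block: first squeeze to about 43 mm over the handles, lift the ring free, then squeeze to the stop
Mind the look-alikes: they are no part of the job. What is shaped like the gearbox but turquoise is not meant.

How it is judged:
By the outcome, as a careful person would: the job done as asked, in the order asked, and still so for the second after the job is handed in, while the arm keeps its last pose, push and grip.
It also fails if it takes over 51 s, if anything falls off the work surface, if the arm or the gripper's body presses on something with over 40 N, if the wrist force passes 120 N, or if a joint passes its speed limit or range.

ROBOT

A 6-joint arm with a two-finger parallel gripper is mounted at the origin on the work surface. World frame = base frame: x ahead of the robot, y to its left, z up, the work surface at z = 0. Lengths are in mm, angles in rad, forces in N, time in s.
With the tool pointing down it reaches from about 350 to 950 mm from the base axis. Payload 17.4 kg.
Tool frame: the origin (TCP) lies between the finger pads, 19 mm behind the fingertips; this is the grasp point; x points along the fingers, y is the direction in which the jaws open and shut, and the axes are right-handed (so a half turn about x gives the same grasp; the last joint's range is limited). The gripper opens to 93 mm and grips with 3 to 60 N. Pads are 15 mm wide; open, the fingers measure 128 mm over their backs; the gripper's body (75 mm by 188 mm) begins 65 mm behind the grasp point.
Start: joints at [1.273, 0.116, 1.442, -0, 1.584, -0.038], TCP at [173.407, 652.352, 237.446] pointing down, gripper open.
Joint ranges: [-2.83, 2.83], [-0.83, 2.19], [0.07, 2.5], [-1.14, 4.28], [0.01, 3], [-2.97, 2.97]. Speed limits (rad/s): [1.89, 1.89, 2.22, 3.14, 3.14, 3.14].

INTERFACE

Orientations are given as a unit quaternion [w, x, y, z].
In Python, from cell import get_state, snapshot, camera_params, close_job gives the robot as it stands.
- The arm moves only by the tool jog_arm, never from a script. Its argument "increments" is a list of rows, each a list of 6 numbers: the shift along the tool's x, y, z in mm, then the turn, a rotation vector about the tool's x, y, z in degrees. In form: [[dx, dy, dz, ax, ay, az], ...]. A call has 1 to 5 rows; each row shifts and turns the commanded pose from where the row before left it, along the tool's axes as they then stand; what a row does not reach is not made up. A row lasts 1/10 s, in which the tool goes at most 50 mm and 8.59 degrees, less where a joint would pass 70% of its speed; a pose out of reach is approached as far as the arm can. A call is refused whole if a number of a shift passes 50 or a number of a turn 8.59, either way. A call with a gripper value outside its range is refused whole. "grip" is the opening, from 0 (shut) to 1 (fully open), set as the call begins (left out, the last holds). The fingers move at their own pace and stop on an object; "squeeze" is the grip in N (left out, the last holds). Time passes only in rows, so rows that do not move let the fingers close. It gives the time, the measured TCP pose, the force and the opening at its end, in the units of the state.
- get_state(): the state, without advancing time (a new reading comes with each control period).
- snapshot(name): name is "scene" or "top" or "wrist"; returns (picture, depth): 480x640x3 uint8, red, green, blue; 480x640 float32, mm along the optical axis (not along the pixel's ray), 0 where there is no reading.
- camera_params(name): a dict with "camera_matrix" (3x3 intrinsics, pixels), "dist_coeffs" ([k1, k2, p1, p2, k3] as OpenCV has them; the pictures are not rectified), "cam_to_world" (4x4, takes a point from camera to world coordinates); the wrist camera has in their place "hand_eye" (4x4, takes a point from camera to tool coordinates, whose origin is the TCP and whose axes are the tool frame's). Camera axes: x right, y down, z forward; pixel columns grow to the right and rows downward; lengths in mm; the calibration is good to about 2 mm. A picture is of the moment at which its call begins: read the wrist's pose just before it. camera_params takes no time and is no camera call.
- close_job(): hands the job in, once; it reports no verdict.
The state is a dict: "t": time; "joint_positions": joint angles; "joint_vel": joint speeds; "joint_efforts": joint torques, N m; "ee_pos": TCP position; "tcp_rot": TCP orientation; "ft_force": force on the tool from outside, world axes, zero at the start; "torque": the same for the moment, N m; "opening": opening from 0.0 (shut) to 1.0 (fully open).
Only numpy, scipy, OpenCV 4.12 (cv2) and the standard library are available. Lean on these libraries where they do the work, as an engineer would, in place of code of your own. Each camera call takes 0.05 s, during which the arm holds its last target. There are 200 camera calls.

## Working session

There is one attempt and no reset: what is moved stays moved. The work goes in short steps, Python scripts to look and compute and a tool call to move; the robot and the scene stay as the last step left them, time stands still between calls to the robot, and variables do not carry over. Pictures are saved under pics/ and viewed, about 8 in all and at most 12, crops included, and the job is handed in when it is done.

Besides the shell and the picture viewer there is one more tool, called after "Request:" by a JSON object that holds its "op" and its "data". jog_arm: Moves the arm, as the interface text tells. Its arguments: {"type":"object","properties":{"increments":{"type":"array"},"grip":{"type":"number"},"squeeze":{"type":"number"}},"required":["increments"]}

```bash
mkdir -p pics; ls; python3 - <<'E'
from cell import *
import cv2,numpy as np
print(get_state())
for n in ("scene","top","wrist"):
    p,d=snapshot(n); cv2.imwrite(f"pics/{n}0.png",p[:,:,::-1]); np.savez(f"pics/{n}0.npz",p=p,d=d)
    c=camera_params(n); print(n,{k:np.round(np.array(v),4).tolist() for k,v in c.items()}, (d>0).mean())
E
```

```text
pics
{'t': 0.0, 'joint_positions': array([ 1.27319622e+00,  1.16474440e-01,  1.44226234e+00, -1.65140624e-05,
        1.58397711e+00, -3.77616887e-02]), 'joint_vel': array([ 0.00038033, -0.00018265, -0.00162558, -0.00254629, -0.0001396 ,
       -0.00092278]), 'joint_efforts': array([ 2.99824736e-03, -7.21277118e+01, -6.22618389e+01,  7.82350008e-02,
        2.37818586e-02,  5.67841710e-06]), 'ee_pos': array([173.36010851, 652.17477415, 236.71476502]), 'tcp_rot': array([ 0.70108702,  0.09121676,  0.70120783, -0.09200043]), 'ft_force': array([ 0.71077782,  0.60499305, -0.99956852]), 'torque': array([ 0.0340993 , -0.04082806,  0.00615237]), 'opening': 1.0006204864497308}
scene {'camera_matrix': [[439.6569, 0.0, 323.8197], [0.0, 439.6569, 241.0285], [0.0, 0.0, 1.0]], 'dist_coeffs': [0.0185, 0.0, 0.0, 0.0, 0.0], 'cam_to_world': [[0.7936, 0.5127, -0.3276, 854.5364], [0.6084, -0.6691, 0.4268, -445.3664], [-0.0003, -0.538, -0.8429, 980.4914], [0.0, 0.0, 0.0, 1.0]]} 0.995986328125
top {'camera_matrix': [[579.0167, 0.0, 322.2866], [0.0, 579.0167, 233.8904], [0.0, 0.0, 1.0]], 'dist_coeffs': [-0.073, 0.0, 0.0, 0.0, 0.0], 'cam_to_world': [[0.0071, -0.9964, 0.0847, 382.885], [-0.9999, -0.0063, 0.0108, 9.4268], [-0.0102, -0.0848, -0.9963, 1684.589], [0.0, 0.0, 0.0, 1.0]]} 0.9960579427083334
wrist {'camera_matrix': [[347.5293, 0.0, 317.5021], [0.0, 347.5293, 238.888], [0.0, 0.0, 1.0]], 'dist_coeffs': [-0.016, 0.0, 0.0, 0.0, 0.0], 'hand_eye': [[0.0001, -0.2674, 0.9636, -146.8737], [1.0, 0.0006, 0.0001, -0.6793], [-0.0006, 0.9636, 0.2674, -74.7485], [0.0, 0.0, 0.0, 1.0]]} 0.9961881510416667
```

View pics/scene0.png

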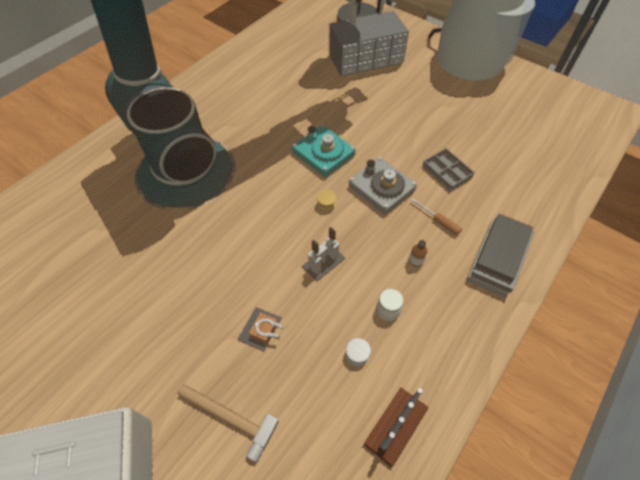

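View pics/top0.png

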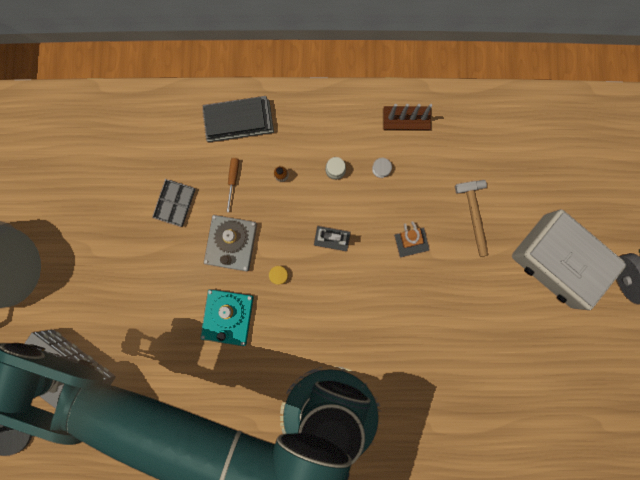

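Candidates: the grey gearbox (top 231,240) versus the turquoise one (227,315). There is one pliers rack at (333,238) and one ring on its pin at (412,237). The silver wire spools, the pen rack at (407,117) and the tray are not part of the job. I choose the grey gearbox.

```bash
cat > h.py <<'E'
import numpy as np,cv2
from cell import *
from scipy.spatial.transform import Rotation as R
def Tw(name,st=None):
    c=camera_params(name)
    K=np.array(c["camera_matrix"]);D=np.array(c["dist_coeffs"])
    if name!="wrist": return K,D,np.array(c["cam_to_world"])
    return K,D,tcp(st)@np.array(c["hand_eye"])
def tcp(st):
    T=np.eye(4);q=st["tcp_rot"];T[:3,:3]=R.from_quat([q[1],q[2],q[3],q[0]]).as_matrix();T[:3,3]=st["ee_pos"];return T
def ray(uv,cam):
    K,D,T=cam
    n=cv2.undistortPoints(np.array(uv,float).reshape(-1,1,2),K,D).reshape(-1,2)
    d=np.c_[n,np.ones(len(n))]@T[:3,:3].T
    return T[:3,3],d
def plane(uv,z,cam):
    o,d=ray(uv,cam); return o+d*((z-o[2])/d[:,2])[:,None]
def bydepth(uv,dep,cam):
    o,d=ray(uv,cam); return o+d*np.array(dep)[:,None]
def proj(P,cam):
    K,D,T=cam;Ti=np.linalg.inv(T)
    return cv2.projectPoints(np.array(P,float).reshape(-1,3),cv2.Rodrigues(Ti[:3,:3])[0],Ti[:3,3],K,D)[0].reshape(-1,2)
def tri(obs): # [(uv,cam),...]
    A=np.zeros((3,3));b=np.zeros(3);L=[]
    for uv,cam in obs:
        o,d=ray([uv],cam);d=d[0]/np.linalg.norm(d[0]);M=np.eye(3)-np.outer(d,d);A+=M;b+=M@o;L.append((o,M))
    p=np.linalg.solve(A,b);return p,[float(np.linalg.norm(M@(p-o))) for o,M in L]
def shot(name,fn):
    st=get_state();p,d=snapshot(name);cv2.imwrite(f"pics/{fn}.png",p[:,:,::-1]);np.savez(f"pics/{fn}.npz",p=p,d=d,q=st["tcp_rot"],x=st["ee_pos"]);return p,d,Tw(name,st)
def load(name,fn):
    z=np.load(f"pics/{fn}.npz");st=dict(tcp_rot=z["q"],ee_pos=z["x"]) if "q" in z else None
    return z["p"],z["d"],Tw(name,st)
E
python3 - <<'E'
from h import *
z=np.load("pics/top0.npz");d=z["d"];cam=Tw("top")
for n,uv in dict(axle=(229,236),plunger=(225,260),rackL=(320,236),rack=(333,238),rackR=(346,240),ring=(412,234),bench=(412,247),bottle=(281,173),jar=(336,168),jar2=(382,168),yellow=(278,275),tray=(174,203),driver=(233,170),turq=(226,312)).items():
    print(n,d[uv[1],uv[0]],np.round(bydepth([uv],[d[uv[1],uv[0]]],cam)[0],1))
st=get_state();print(np.round(tcp(st),3))
E
```

```text
axle 1619.82 [512.4 288.3  72.9]
plunger 1611.0928 [444.9 297.6  76. ]
rackL 1624.5172 [514.6  33.3  65.6]
rack 1614.905 [508.5  -3.1  74.3]
rackR 1680.5134 [508.1 -41.4   8. ]
ring 1654.0878 [ 524.5 -229.5   33.9]
bench 1676.1683 [ 488.9 -232.9    8.7]
bottle 1627.0055 [690.6 144.2  79.2]
jar 1644.087 [709.1 -10.7  62. ]
jar2 1672.6376 [ 715.8 -144.1   32.5]
yellow 1647.4883 [404.9 152.5  34.5]
tray 1684.6318 [612.5 461.7  18.2]
driver 1682.4197 [709.  288.8  26.8]
turq 1590.765 [301.2 290.6  84.1]
[[-0.00000e+00  2.57000e-01  9.66000e-01  1.73367e+02]
 [-1.00000e-03  9.66000e-01 -2.57000e-01  6.52222e+02]
 [-1.00000e+00 -1.00000e-03 -0.00000e+00  2.36865e+02]
 [ 0.00000e+00  0.00000e+00  0.00000e+00  1.00000e+00]]
```

View pics/wrist0.png

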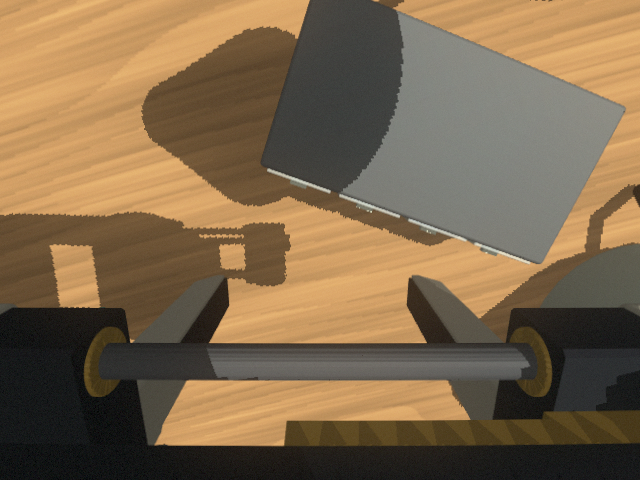

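Request:
{"op": "jog_arm", "data": {"increments": [[0, -24, 46, 0, 0, 0], [0, -24, 46, 0, 0, 0], [0, -24, 46, 0, 0, 0], [0, -24, 46, 0, 0, 0], [0, -24, 46, 0, 0, 0]], "grip": 1}}

```text
t: 0.65
ee_pos: [359.0, 482.1, 237.4]
tcp_rot: [0.701, 0.091, 0.701, -0.092]
ft_force: [1.1, 0.6, -0.2]
opening: 1.001
```

Request:
{"op": "jog_arm", "data": {"increments": [[0, -24, 46, 0, 0, 0], [0, -24, 46, 0, 0, 0], [0, -24, 46, 0, 0, 0], [0, -24, 46, 0, 0, 0], [0, -24, 46, 0, 0, 0]]}}

```text
t: 1.15
ee_pos: [543.6, 313.2, 237.4]
tcp_rot: [0.701, 0.092, 0.701, -0.092]
ft_force: [1.1, -0.1, -0.6]
opening: 0.998
```

Request:
{"op": "jog_arm", "data": {"increments": [[0, 0, 0, 0, 0, 0], [0, 0, 0, 0, 0, 0]]}}

```text
t: 1.35
ee_pos: [542.9, 314.1, 237.0]
tcp_rot: [0.701, 0.092, 0.701, -0.092]
ft_force: [-0.2, 0.5, -0.4]
opening: 1.0
```

```bash
python3 - <<'E'
from h import *
p,d,c=shot("wrist","w1");print(get_state()["t"],get_state()["ee_pos"])
E
```

```text
1.4 [542.27432538 314.95975496 237.1860114 ]
```

View pics/w1.png

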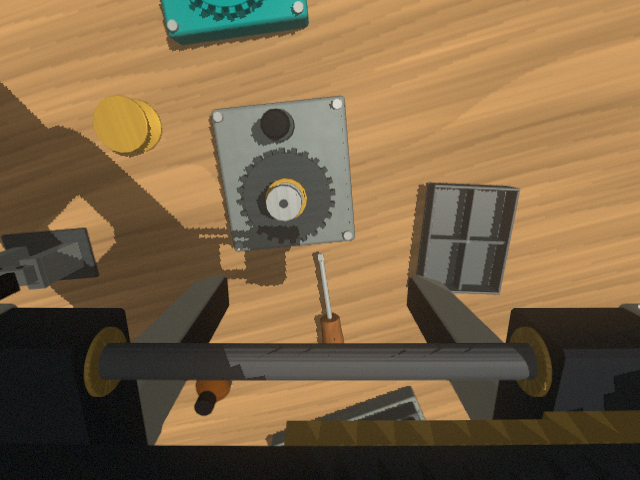

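The image shows the plunger head at (276,125), the axle end at (284,203), the yellow spool at (125,125) and the turquoise gearbox at the top. Next is a second viewpoint for parallax, then the rack and the ring.

Request:
{"op": "jog_arm", "data": {"increments": [[0, -40, 15, 0, 0, 0], [0, -40, 15, 0, 0, 0], [0, -40, 15, 0, 0, 0], [0, 0, 0, 0, 0, 0], [0, 0, 0, 0, 0, 0]]}}

```text
t: 1.9
ee_pos: [554.6, 187.9, 237.7]
tcp_rot: [0.701, 0.092, 0.701, -0.091]
ft_force: [-0.3, -0.1, 1.1]
opening: 0.999
```

```bash
python3 - <<'E'
from h import *
p,d,c=shot("wrist","w2")
E
```

Request:
{"op": "jog_arm", "data": {"increments": [[0, -45, 10, 0, 0, 0], [0, -45, 10, 0, 0, 0], [0, -45, 10, 0, 0, 0], [0, 0, 0, 0, 0, 0], [0, 0, 0, 0, 0, 0]]}}

```text
t: 2.45
ee_pos: [549.4, 50.0, 237.5]
tcp_rot: [0.701, 0.092, 0.701, -0.091]
ft_force: [-0.4, 0.7, 0.7]
opening: 1.002
```

```bash
python3 - <<'E'
from h import *
p,d,c=shot("wrist","w3")
a=cv2.imread("pics/w2.png")[:300];b=cv2.imread("pics/w3.png")[:300];cv2.imwrite("pics/w23.png",np.vstack([a,b]))
E
```

```text
(no output)
```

View pics/w23.png

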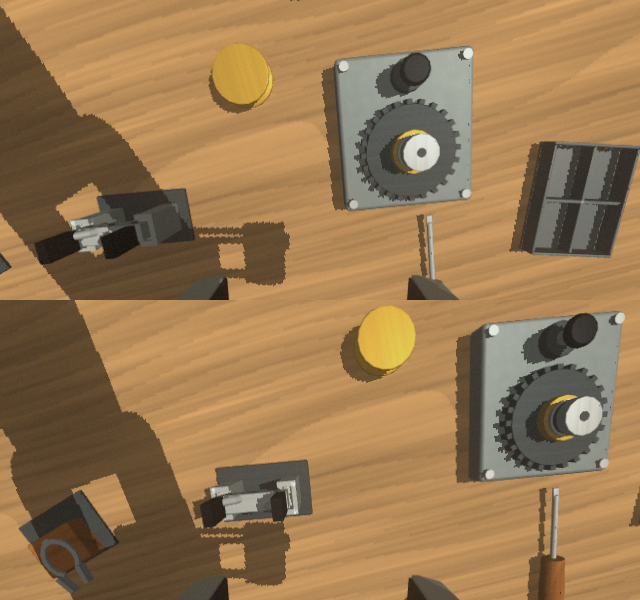

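Request:
{"op": "jog_arm", "data": {"increments": [[0, -40, 18, 0, 0, 0], [0, -40, 18, 0, 0, 0], [0, -40, 18, 0, 0, 0], [0, 0, 0, 0, 0, 0], [0, 0, 0, 0, 0, 0]]}}

```text
t: 3.0
ee_pos: [571.2, -79.5, 237.1]
tcp_rot: [0.701, 0.092, 0.701, -0.091]
ft_force: [0.5, 0.3, 0.3]
opening: 1.001
```

```bash
python3 - <<'E'
from h import *
p,d,c=shot("wrist","w4")
E
```

Request:
{"op": "jog_arm", "data": {"increments": [[0, -40, 0, 0, 0, 0], [0, -40, 0, 0, 0, 0], [0, -40, 0, 0, 0, 0], [0, 0, 0, 0, 0, 0], [0, 0, 0, 0, 0, 0]]}}

```text
t: 3.55
ee_pos: [540.2, -195.4, 237.5]
tcp_rot: [0.701, 0.092, 0.701, -0.091]
ft_force: [0.3, 1.1, 0.0]
opening: 0.998
```

```bash
python3 - <<'E'
from h import *
p,d,c=shot("wrist","w5")
a=cv2.imread("pics/w4.png")[:300];b=cv2.imread("pics/w5.png")[:300];cv2.imwrite("pics/w45.png",np.vstack([a,b]))
for n in ("w1","w2","w3","w4","w5"):
    p,d,c=load("wrist",n)
    hsv=cv2.cvtColor(p,cv2.COLOR_RGB2HSV)
    print(n,c[2][:3,3].round(1))
    # heights at given pixels via depth
    K,D,T=c
    v,u=np.mgrid[0:270,0:640]; uv=np.c_[u.ravel(),v.ravel()]
    P=bydepth(uv,d[:270].ravel(),c).reshape(270,640,3)
    for lo,hi,nm in ((67,74,"plungertop"),(77,84,"axle"),(30,37,"p"),(110,130,"handles")):
        m=((P[...,2]>lo)&(P[...,2]<hi)).astype(np.uint8)
        k,l,s,ce=cv2.connectedComponentsWithStats(m)
        for i in range(1,k):
            if s[i,4]>60: print(nm,ce[i].round(1),s[i].tolist(),P[l==i].mean(0).round(1))
E
```

```text
w1 [470.7 332.8 383.9]
plungertop [274.5 123.9] [260, 109, 30, 31, 711] [445.9 301.   70.7]
plungertop [ 29.6 262.3] [19, 258, 21, 12, 92] [505.7  33.1  67.7]
plungertop [ 17.8 268.1] [0, 266, 32, 4, 72] [507.8  21.   69.9]
axle [283.3 202.3] [266, 185, 36, 36, 985] [511.9 290.4  79.4]
p [227.   15.1] [162, 0, 145, 37, 3103] [342.3 282.7  32. ]
p [120.5 123.9] [93, 96, 56, 57, 2497] [404.1 153.7  33.6]
p [285.2 162.2] [211, 96, 143, 155, 10271] [481.6 296.6  31.7]
p [ 61.  256.9] [45, 248, 24, 22, 132] [512.8  37.   33.6]
p [  7.  258.5] [0, 253, 14, 14, 89] [499.2 -21.5  33.4]
w2 [482.1 206.4 384.6]
plungertop [415.1  68.6] [401, 52, 30, 34, 765] [445.6 299.9  70.6]
plungertop [148.  228.9] [134, 213, 25, 33, 208] [517.   32.   67.7]
plungertop [109.1 225.5] [70, 219, 79, 21, 262] [504.1  -1.1  69.7]
plungertop [ 87.3 247.9] [79, 245, 17, 7, 62] [519.3 -31.9  67.7]
axle [420.9 152.2] [403, 134, 37, 38, 1110] [512.5 289.8  79.6]
axle [ 90.4 231.8] [81, 227, 18, 11, 90] [504.4 -13.   80.5]
p [240.3  73.8] [213, 43, 56, 62, 2753] [404.2 153.   33.6]
p [403.  117.4] [335, 46, 138, 164, 
[... 1710 characters left out ...]
25, 322] [507.  -28.1 122.8]
w5 [ 467.8 -176.9  384.4]
plungertop [559.4 122.2] [549, 119, 20, 9, 99] [504.6  31.7  67.9]
plungertop [485.5 143.2] [478, 124, 21, 38, 284] [506.1 -33.6  67.9]
plungertop [489.3 142.6] [487, 134, 6, 19, 73] [506.  -31.5  70.6]
plungertop [556.4 152.1] [546, 149, 21, 7, 88] [529.6  27.1  67.8]
axle [546.9 142.5] [536, 133, 21, 16, 139] [517.1  11.9  80.1]
p [462.7 143.8] [461, 128, 5, 32, 99] [505.1 -39.8  33.4]
p [278.8 204.3] [261, 183, 44, 59, 637] [ 516.7 -230.6   32.9]
p [  1.7 235.5] [0, 221, 6, 35, 122] [ 472.9 -525.1   32.5]
handles [596.6 136.8] [583, 124, 28, 26, 607] [515.9  23.6 119.9]
handles [524.4 142.7] [513, 130, 23, 26, 523] [506.6 -29.3 120.2]
```

View pics/w45.png

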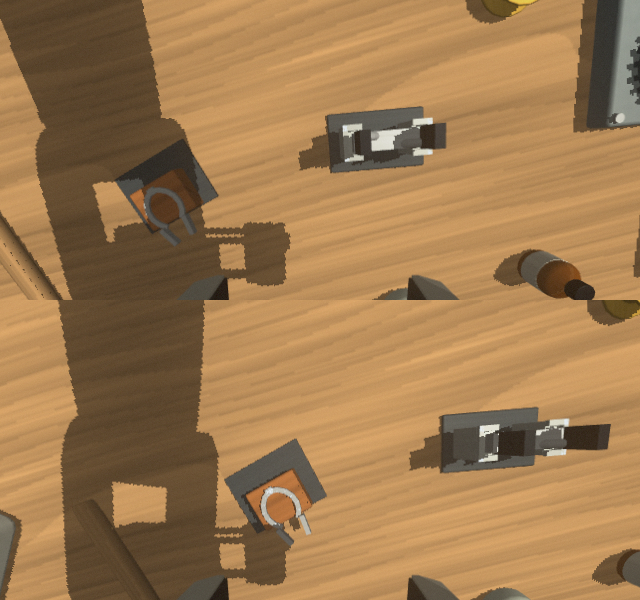

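Matching depths agree: the axle end is at about (512,290,80), the plunger head at about (445.5,300.5,72), and the pliers' centre at about (511,-0.5) with yaw near -10°. I'll go to the plunger with the gripper shutting on the way.

Request:
{"op": "jog_arm", "data": {"increments": [[0, 45.5, -22, 0, 0, 0], [0, 45.5, -22, 0, 0, 0], [0, 45.5, -22, 0, 0, 0], [0, 45.5, -22, 0, 0, 0], [0, 45.5, -22, 0, 0, 0]], "grip": 0, "squeeze": 10}}

```text
t: 4.1
ee_pos: [491.5, 52.5, 237.7]
tcp_rot: [0.701, 0.091, 0.701, -0.091]
ft_force: [1.0, 0.6, -0.1]
opening: 0.625
```

Request:
{"op": "jog_arm", "data": {"increments": [[0, 45.5, -22, 0, 0, 0], [0, 45.5, -22, 0, 0, 0], [0, 45.5, -22, 0, 0, 0], [0, 45.5, -22, 0, 0, 0], [0, 45.5, -22, 0, 0, 0]]}}

```text
t: 4.6
ee_pos: [443.1, 298.0, 237.8]
tcp_rot: [0.701, 0.091, 0.701, -0.09]
ft_force: [1.1, -0.3, -0.0]
opening: 0.191
```

Request:
{"op": "jog_arm", "data": {"increments": [[35, 0, 0, 0, 0, 0], [35, 0, 0, 0, 0, 0], [20, 0, 0, 0, 0, 0], [0, 0, 0, 0, 0, 0], [0, 0, 0, 0, 0, 0]]}}

```text
t: 5.1
ee_pos: [444.6, 295.5, 148.3]
tcp_rot: [0.701, 0.091, 0.701, -0.091]
ft_force: [1.0, 0.3, -0.2]
opening: 0.006
```

```bash
python3 - <<'E'
from h import *
for n in ("w4","w5"):
    p,d,c=load("wrist",n)
    v,u=np.mgrid[0:270,0:640]; uv=np.c_[u.ravel(),v.ravel()]
    P=bydepth(uv,d[:270].ravel(),c).reshape(270,640,3)
    box=(abs(P[...,0]-518)<70)&(abs(P[...,1]+230)<70)
    z=P[...,2]
    for lo,hi,nm in ((36,45,"lugs"),(32.3,36,"ringtop"),(27,31.5,"block"),(3,8,"foot")):
        m=(box&(z>lo)&(z<hi)).astype(np.uint8)
        k,l,s,ce=cv2.connectedComponentsWithStats(m)
        for i in range(1,k):
            if s[i,4]>20:
                q=P[l==i]; e=q[:,:2]-q[:,:2].mean(0);w,V=np.linalg.eigh(e.T@e/len(e))
                pts=cv2.minAreaRect(q[:,:2].astype(np.float32))
                print(n,nm,s[i].tolist(),q.mean(0).round(1),"dir",np.degrees(np.arctan2(V[1,1],V[0,1])).round(1),"len",np.sqrt(12*w).round(1),"mar",pts)
st=get_state();print(st["t"],st["ee_pos"],st["ft_force"],st["opening"])
E
```

```text
w4 lugs [180, 214, 15, 21, 134] [ 541.8 -209.8   39. ] dir -174.0 len [ 6.2 21.1] mar ((541.9280395507812, -209.9469451904297), (20.925600051879883, 6.133378028869629), 5.672969818115234)
w4 lugs [160, 229, 18, 17, 120] [ 549.6 -233.4   38.8] dir -151.6 len [ 5.7 20. ] mar ((549.7234497070312, -233.77911376953125), (19.987489700317383, 5.914268493652344), 30.83432960510254)
w4 ringtop [144, 187, 41, 58, 507] [ 518.  -230.9   33.6] dir 168.7 len [43.2 49.2] mar ((526.818115234375, -233.50021362304688), (40.83679962158203, 55.115692138671875), 61.283721923828125)
w4 ringtop [186, 213, 10, 19, 31] [ 541.6 -207.8   33.9] dir -173.4 len [ 0.9 22.3] mar ((541.4812622070312, -207.720703125), (20.47456932067871, 1.0774048566818237), 6.249618053436279)
w4 block [130, 170, 67, 61, 1037] [ 507.4 -226.8   29.5] dir 94.4 len [43.8 68.8] mar ((513.4638061523438, -230.33502197265625), (43.302711486816406, 56.169864654541016), 14.188507080078125)
w4 block [150, 193, 29, 31, 650] [ 520.5 -231.5   29.5] dir -162.6 len [24.5 28.1] mar ((519.80859375, -231.35638427734375), (30.976776123046875, 27.226449
[... 764 characters left out ...]
71484), 51.43130111694336)
w5 block [246, 169, 66, 62, 1093] [ 506.7 -228.8   29.3] dir 97.8 len [44.5 69.7] mar ((512.9667358398438, -230.5750274658203), (43.7602653503418, 56.192623138427734), 13.581324577331543)
w5 block [266, 192, 30, 32, 700] [ 520.1 -230.4   29.4] dir -159.6 len [25.8 28.5] mar ((519.313720703125, -230.51812744140625), (31.615442276000977, 29.262292861938477), 13.110166549682617)
w5 foot [224, 139, 103, 94, 2903] [ 490.6 -232.5    4.5] dir 97.0 len [ 65.4 105.6] mar ((501.1982727050781, -233.35244750976562), (69.87852478027344, 89.97186279296875), 13.891552925109863)
5.1 [444.64006592 295.46854999 148.29140878] [ 1.01076961  0.33962494 -0.19550669] 0.005652228550470418
```

Request:
{"op": "jog_arm", "data": {"increments": [[20, 5, 0, 0, 0, 0], [20, 0, 0, 0, 0, 0], [8, 0, 0, 0, 0, 0], [4, 0, 0, 0, 0, 0], [0, 0, 0, 0, 0, 0]]}}

```text
t: 5.6
ee_pos: [446.7, 299.5, 96.3]
tcp_rot: [0.701, 0.092, 0.701, -0.091]
ft_force: [0.4, 0.8, 0.3]
opening: 0.009
```

Request:
{"op": "jog_arm", "data": {"increments": [[3, 0, 0, 0, 0, 0], [3, 0, 0, 0, 0, 0], [0, 0, 0, 0, 0, 0]]}}

```text
t: 5.9
ee_pos: [446.7, 299.3, 89.6]
tcp_rot: [0.701, 0.092, 0.701, -0.091]
ft_force: [-0.3, -0.4, 0.2]
opening: 0.004
```

Request:
{"op": "jog_arm", "data": {"increments": [[3, 0, 0, 0, 0, 0], [2, 0, 0, 0, 0, 0], [0, 0, 0, 0, 0, 0]]}}

```text
t: 6.2
ee_pos: [446.5, 299.2, 84.2]
tcp_rot: [0.701, 0.092, 0.701, -0.092]
ft_force: [0.8, -0.6, -0.1]
opening: 0.005
```

Request:
{"op": "jog_arm", "data": {"increments": [[2, 0, 0, 0, 0, 0], [2, 0, 0, 0, 0, 0]]}}

```text
t: 6.4
ee_pos: [446.7, 299.3, 80.8]
tcp_rot: [0.701, 0.092, 0.701, -0.092]
ft_force: [-7.5, -6.2, 33.8]
opening: 0.002
```

```bash
python3 - <<'E'
from h import *
p,d,c=shot("wrist","w6")
E
```

```text
(no output)
```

View pics/w6.png

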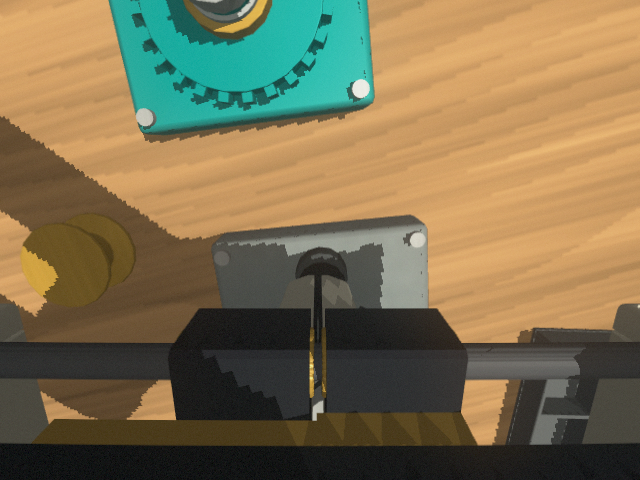

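Force jumped to 34 N with the tips at z≈62, so the plunger is at its stop. The picture shows the closed fingers centred on the head at (320,262). I'll lift off and check it on the way to the pliers.

Request:
{"op": "jog_arm", "data": {"increments": [[-20, 0, 0, 0, 0, 0], [-45, 0, 0, 0, 0, 0], [-45, 0, 0, 0, 0, 0], [-40, 0, 0, 0, 0, 0]], "grip": 1}}

```text
t: 6.85
ee_pos: [446.3, 299.1, 232.2]
tcp_rot: [0.701, 0.092, 0.701, -0.092]
ft_force: [-0.5, 0.0, 1.1]
opening: 0.302
```

Request:
{"op": "jog_arm", "data": {"increments": [[0, -34, 17, -1.25, 0, 0], [0, -34, 17, -1.25, 0, 0], [0, -34, 17, -1.25, 0, 0], [0, -34, 17, -1.25, 0, 0], [0, 0, 0, 0, 0, 0]]}}

```text
t: 7.35
ee_pos: [482.7, 148.3, 230.1]
tcp_rot: [0.704, 0.062, 0.704, -0.062]
ft_force: [0.5, 0.1, -0.0]
opening: 0.729
```

```bash
python3 - <<'E'
from h import *
p,d,c=shot("wrist","w7")
st=get_state();T=tcp(st);print(T.round(3),st["opening"])
v,u=np.mgrid[0:270,0:640]; uv=np.c_[u.ravel(),v.ravel()]
P=bydepth(uv,d[:270].ravel(),c).reshape(270,640,3)
r=np.hypot(P[...,0]-445.7,P[...,1]-300)<9
print("head z",np.percentile(P[r][:,2],[5,50,95]))
m=(P[...,2]>110)&(P[...,2]<130)
k,l,s,ce=cv2.connectedComponentsWithStats(m.astype(np.uint8))
for i in range(1,k):
    if s[i,4]>60: print(ce[i],P[l==i].mean(0).round(1))
g=np.array([511.2,-0.7,107]);print("to grip",np.linalg.inv(T)@np.r_[g,1])
E
```

```text
[[-0.00000e+00  1.75000e-01  9.85000e-01  4.82393e+02]
 [-0.00000e+00  9.85000e-01 -1.75000e-01  1.49884e+02]
 [-1.00000e+00 -0.00000e+00 -0.00000e+00  2.30074e+02]
 [ 0.00000e+00  0.00000e+00  0.00000e+00  1.00000e+00]] 0.7725970552561227
head z [60.22076172 61.59729328 63.00129302]
to grip [ 123.0840123  -143.21707908   54.69565255    1.        ]
```

The plunger head now reads z≈61.6, down from about 71, so it is fully down. Next, the pliers.

Request:
{"op": "jog_arm", "data": {"increments": [[0, -36, 14, 0, 0, 0], [0, -36, 14, 0, 0, 0], [0, -36, 14, 0, 0, 0], [0, -35, 13, 0, 0, 0], [0, 0, 0, 0, 0, 0]]}}

```text
t: 7.9
ee_pos: [512.1, -1.1, 230.0]
tcp_rot: [0.704, 0.062, 0.705, -0.062]
ft_force: [0.7, 0.1, -0.1]
opening: 1.0
```

Request:
{"op": "jog_arm", "data": {"increments": [[30, 0, 0, 0, 0, 0], [0, 0, 0, 0, 0, 0]]}}

```text
t: 8.1
ee_pos: [510.6, 2.1, 197.1]
tcp_rot: [0.703, 0.061, 0.706, -0.061]
ft_force: [-0.8, -0.4, -0.3]
opening: 1.003
```

```bash
python3 - <<'E'
from h import *
p,d,c=shot("wrist","w8")
st=get_state();T=tcp(st);print(T.round(3),st["opening"])
g=np.array([511.2,-0.7,107]);print("to grip",np.linalg.inv(T)@np.r_[g,1])
v,u=np.mgrid[0:480,0:640]; uv=np.c_[u.ravel(),v.ravel()]
P=bydepth(uv,d.ravel(),c).reshape(480,640,3)
m=(P[...,2]>112)&(P[...,2]<128)&(np.hypot(P[...,0]-511,P[...,1])<60)
k,l,s,ce=cv2.connectedComponentsWithStats(m.astype(np.uint8))
for i in range(1,k):
    if s[i,4]>40: print(ce[i],s[i],P[l==i].mean(0).round(1))
E
```

```text
[[-3.00000e-03  1.71000e-01  9.85000e-01  5.11023e+02]
 [ 0.00000e+00  9.85000e-01 -1.71000e-01  2.21600e+00]
 [-1.00000e+00 -0.00000e+00 -3.00000e-03  1.99037e+02]
 [ 0.00000e+00  0.00000e+00  0.00000e+00  1.00000e+00]] 1.0030005349943787
to grip [92.03468563 -2.83178836  0.9692531   1.        ]
[274.77443609 258.37092732] [268 244  15  30 399] [505.6 -26.8 122.2]
[353.90439276 258.625323  ] [347 244  14  30 387] [514.9  25.6 122.1]
```

View pics/w8.png

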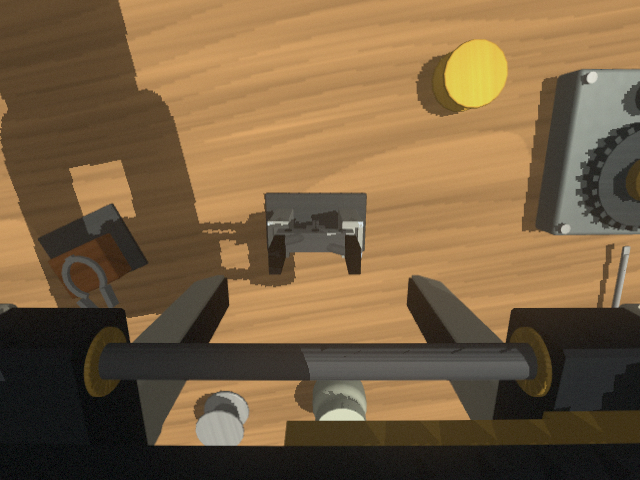

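The handle tops are at (275,258) and (354,258), mid column 314 against a finger midline of 318. That is about 3 mm off, so I'll shift and go down.

Request:
{"op": "jog_arm", "data": {"increments": [[20, -3, 0, 0, 0, 0], [25, 0, 0, 0, 0, 0], [25, 0, 0, 0, 0, 0], [20, 0, 0, 0, 0, 0], [0, 0, 0, 0, 0, 0]]}}

```text
t: 8.65
ee_pos: [510.5, -0.9, 109.1]
tcp_rot: [0.703, 0.061, 0.706, -0.061]
ft_force: [-1.1, 1.0, 0.2]
opening: 1.0
```

Request:
{"op": "jog_arm", "data": {"increments": [[0, 0, 0, 0, 0, 0], [0, 0, 0, 0, 0, 0], [0, 0, 0, 0, 0, 0], [0, 0, 0, 0, 0, 0]], "grip": 0.645, "squeeze": 30}}

```text
t: 9.05
ee_pos: [511.6, -1.8, 111.3]
tcp_rot: [0.705, 0.061, 0.704, -0.061]
ft_force: [-0.3, -0.1, 0.1]
opening: 0.701
```

Request:
{"op": "jog_arm", "data": {"increments": [[0, 0, 0, 0, 0, 0], [0, 0, 0, 0, 0, 0], [0, 0, 0, 0, 0, 0]]}}

```text
t: 9.35
ee_pos: [511.5, -1.8, 111.1]
tcp_rot: [0.705, 0.061, 0.704, -0.061]
ft_force: [-0.8, 1.5, 6.2]
opening: 0.651
```

Request:
{"op": "jog_arm", "data": {"increments": [[-10, 0, 0, 0, 0, 0], [-20, 0, 0, 0, 0, 0], [-25, 0, 0, 0, 0, 0], [-25, 0, 0, 0, 0, 0], [0, 0, 0, 0, 0, 0]]}}

```text
t: 9.85
ee_pos: [512.2, -2.0, 194.3]
tcp_rot: [0.706, 0.061, 0.703, -0.061]
ft_force: [0.3, 0.2, -1.8]
opening: 0.647
```

Request:
{"op": "jog_arm", "data": {"increments": [[-25, 0, 0, 0, 0, 0], [-20, 0, 0, 0, 0, 0], [0, 0, 0, 0, 0, 0], [0, 0, 0, 0, 0, 0]]}}

```text
t: 10.25
ee_pos: [511.1, -1.9, 234.5]
tcp_rot: [0.704, 0.061, 0.705, -0.061]
ft_force: [0.6, 0.5, -1.6]
opening: 0.646
```

```bash
python3 - <<'E'
from h import *
p,d,c=shot("wrist","w9");s,_,_=shot("scene","s9")
st=get_state();T=tcp(st);print(T.round(3),st["opening"])
a=cv2.resize(s[150:350,220:460],None,fx=1.6,fy=1.6)
b=p[150:480,100:516]
h=max(a.shape[0],b.shape[0]);f=lambda x:cv2.copyMakeBorder(x,0,h-x.shape[0],0,0,cv2.BORDER_CONSTANT)
cv2.imwrite("pics/v9.png",np.hstack([f(b),f(a)])[:,:,::-1])
E
```

```text
[[-2.00000e-03  1.72000e-01  9.85000e-01  5.10841e+02]
 [ 0.00000e+00  9.85000e-01 -1.72000e-01 -1.83300e+00]
 [-1.00000e+00 -0.00000e+00 -2.00000e-03  2.33848e+02]
 [ 0.00000e+00  0.00000e+00  0.00000e+00  1.00000e+00]] 0.6474611644463727
```

View pics/v9.png

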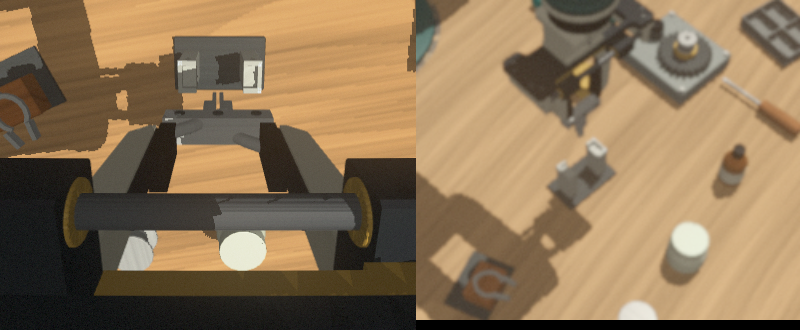

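```bash
cat >> h.py <<'E'
def toolpts(d,c_tool):
    K,D,H=c_tool
    v,u=np.mgrid[0:480,0:640]; uv=np.c_[u.ravel(),v.ravel()]
    return bydepth(uv,d.ravel(),c_tool).reshape(480,640,3)
def camtool():
    c=camera_params("wrist");return np.array(c["camera_matrix"]),np.array(c["dist_coeffs"]),np.array(c["hand_eye"])
def tips(d):
    Q=toolpts(d,camtool());m=(abs(Q[...,1])<28)&(abs(Q[...,2])<15)&(Q[...,0]>78)&(Q[...,0]<112)
    k,l,s,ce=cv2.connectedComponentsWithStats(m.astype(np.uint8))
    for i in range(1,k):
        if s[i,4]>8:
            q=Q[l==i];print("tip",ce[i].round(1),s[i].tolist(),q.min(0).round(1),q.mean(0).round(1),q.max(0).round(1))
    return Q
E
python3 - <<'E'
from h import *
p,d,c=load("wrist","w9");Q=tips(d)
for x0 in range(25,112,6):
    m=(abs(Q[...,1])<33)&(abs(Q[...,2])<15)&(Q[...,0]>=x0)&(Q[...,0]<x0+6)&(np.arange(480)[:,None]<290)
    if m.any(): q=Q[m];print(x0,m.sum(),q.min(0).round(1),q.mean(0).round(1),q.max(0).round(1))
T=tcp(dict(tcp_rot=np.load("pics/w9.npz")["q"],ee_pos=np.load("pics/w9.npz")["x"]))
print("lug in tool",np.linalg.inv(T)@[547,-221.3,34,1])
E
```

```text
tip [311.4 248.6] [304, 242, 12, 11, 61] [ 78.3 -10.   -3.4] [86.6 -4.9 -3. ] [102.9  -2.3  -2.5]
tip [323.6 248.6] [320, 242, 12, 11, 58] [78.   1.1 -3.6] [86.5  3.6 -3.1] [103.4   8.8  -2.6]
25 271 [ 25.  -30.6  -9. ] [27.8 -5.9 -3.7] [31.  28.9  3.3]
31 1754 [ 31.1 -31.7  -8.5] [34.7  1.3 -2.5] [37.  30.5  5.5]
37 440 [ 37.  -31.5  -9.6] [39.8 -0.5 -8.1] [42.9 30.2 -7.3]
43 323 [ 43.  -31.2  -9.3] [46.  -0.2 -8. ] [49.  30.6 -7.4]
49 73 [ 49.  -31.9  -8.2] [50.2 -1.4 -7.8] [54.9 28.4 -7. ]
55 1 [55.   4.6 -7.3] [55.   4.6 -7.3] [55.   4.6 -7.3]
61 23 [ 65.1 -10.   -3.4] [66.  -3.  -3.1] [67.   8.7 -2.7]
67 66 [ 67.3 -10.2  -3.6] [70.4 -0.4 -3. ] [73.   9.  -2.2]
73 65 [73.3 -9.7 -3.6] [76.2 -0.6 -3. ] [78.9  8.6 -2.4]
79 55 [ 79.5 -10.   -3.4] [82.  -0.7 -3. ] [84.9  8.8 -2.5]
85 19 [85.1 -4.5 -3.4] [88.1 -0.7 -3. ] [90.4  3.3 -2.6]
91 16 [91.6 -4.6 -3.5] [94.2 -0.7 -3.1] [96.5  2.7 -2.8]
97 14 [97.5 -4.  -3.4] [100.3  -0.9  -3.2] [102.9   2.7  -2.9]
103 1 [103.4   2.   -2.9] [103.4   2.   -2.9] [103.4   2.   -2.9]
lug in tool [ 200.46645606 -209.99012932   73.17979183    1.        ]
```

Request:
{"op": "jog_arm", "data": {"increments": [[0, 0, 0, -5.6, 0, 0], [0, 0, 0, -5.7, 0, 0], [0, 0, 0, -5.6, 0, 0], [0, 0, 0, -5.7, 0, 0], [0, 0, 0, -5.6, 0, 0]]}}

```text
t: 10.85
ee_pos: [510.9, -1.9, 234.0]
tcp_rot: [0.697, -0.114, 0.698, 0.114]
ft_force: [0.8, 0.3, -1.5]
opening: 0.648
```

Request:
{"op": "jog_arm", "data": {"increments": [[0, -20, -3, 0, 0, 0], [0, -30, -5, 0, 0, 0], [0, -30, -5, 0, 0, 0], [0, -30, -5, 0, 0, 0], [0, -30, -5, 0, 0, 0]]}}

```text
t: 11.35
ee_pos: [533.1, -143.1, 234.0]
tcp_rot: [0.698, -0.112, 0.699, 0.113]
ft_force: [0.1, -0.9, -1.0]
opening: 0.649
```

Request:
{"op": "jog_arm", "data": {"increments": [[15, -30, -5, 0, 0, 0], [25, -30, -4, 0, 0, 0], [25, -19, -2, 0, 0, 0], [5, 0, 0, 0, 0, 0], [0, 0, 0, 0, 0, 0]]}}

```text
t: 11.85
ee_pos: [547.1, -220.1, 163.7]
tcp_rot: [0.697, -0.112, 0.699, 0.113]
ft_force: [0.5, 0.5, -1.3]
opening: 0.648
```

```bash
python3 - <<'E'
from h import *
p,d,c=shot("wrist","w10");Q=tips(d)
st=get_state();T=tcp(st);print(T.round(3),st["opening"])
P=toolpts(d,c)
for lo,hi in ((36,45),(32.5,36)):
    m=(P[...,2]>lo)&(P[...,2]<hi)&(np.hypot(P[...,0]-530,P[...,1]+227)<50)
    k,l,s,ce=cv2.connectedComponentsWithStats(m.astype(np.uint8))
    for i in range(1,k):
        if s[i,4]>40:
            q=P[l==i];w=Q[l==i];r=cv2.minAreaRect(w[:,1:].astype(np.float32));print("lug",lo,ce[i].round(1),s[i].tolist(),"world",q.mean(0).round(1),"tool mean",w.mean(0).round(1),w.min(0).round(1),w.max(0).round(1),r)
cv2.imwrite("pics/w10c.png",cv2.resize(p[100:300,200:450][:,:,::-1],None,fx=3,fy=3))
E
```

```text
tip [311.4 248.5] [304, 242, 12, 11, 59] [78.1 -9.7 -3.7] [86.6 -4.5 -3.3] [103.8  -2.   -2.8]
tip [323.5 248.6] [320, 242, 12, 11, 59] [78.2  1.4 -3.9] [86.4  3.9 -3.3] [103.1   9.1  -2.9]
[[-1.00000e-03 -3.14000e-01  9.49000e-01  5.47557e+02]
 [ 1.00000e-03  9.49000e-01  3.14000e-01 -2.19872e+02]
 [-1.00000e+00  1.00000e-03 -1.00000e-03  1.65200e+02]
 [ 0.00000e+00  0.00000e+00  0.00000e+00  1.00000e+00]] 0.6464576585310788
lug 36 [300.1 236.3] [295, 224, 11, 26, 168] world [ 549.4 -234.1   39.3] tool mean [124.4 -14.3  -1.9] [122.9 -18.3 -12.1] [127.7 -10.4   8.6] ((-14.298482894897461, -1.7197093963623047), (20.875717163085938, 4.940364360809326), 79.13792419433594)
lug 36 [330.9 236.5] [326, 224, 11, 26, 169] world [ 541.7 -210.4   39.3] tool mean [124.4  10.6  -1.8] [122.7   6.7 -12.1] [127.6  14.6   9. ] ((10.558307647705078, -1.314870834350586), (5.073556423187256, 21.13361930847168), 12.189352035522461)
lug 32.5 [316.2 197.4] [292, 173, 49, 54, 736] world [ 516.3 -231.4   33.6] tool mean [130.2  -1.3 -32.5] [127.7 -20.8 -52. ] [131.3  17.9  -9.6] ((-1.4010066986083984, -30.869657516479492), (38.78505325317383, 42.26582717895508), 0.5454278588294983)
```

View pics/w10c.png

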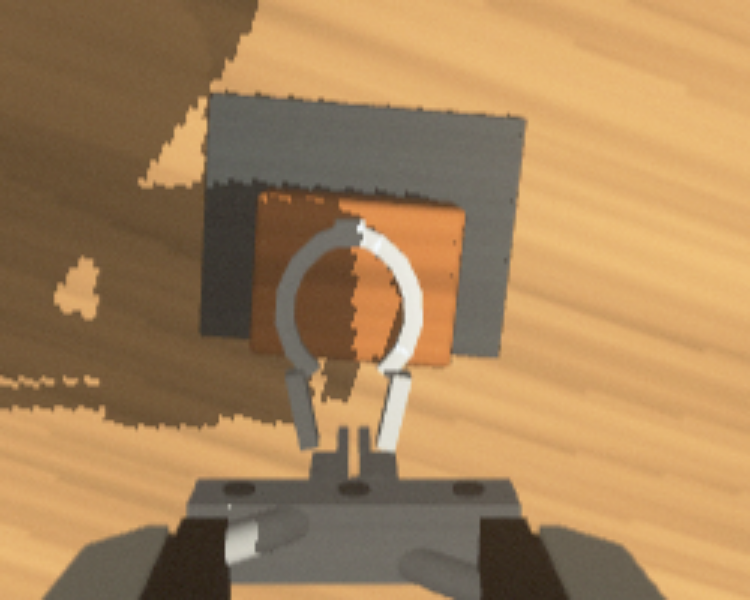

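The tips point between the lugs, with the ring's yaw well aligned (lugs at ±11.5°). The offset is about -1.4 mm in y and -0.5 mm in z. I'll descend 33 mm.

Request:
{"op": "jog_arm", "data": {"increments": [[8, -1.4, -0.5, 0, 0, 0], [10, 0, 0, 0, 0, 0], [10, 0, 0, 0, 0, 0], [5, 0, 0, 0, 0, 0], [0, 0, 0, 0, 0, 0]]}}

```text
t: 12.4
ee_pos: [547.4, -221.6, 131.4]
tcp_rot: [0.698, -0.112, 0.699, 0.113]
ft_force: [0.1, -0.0, -1.1]
opening: 0.647
```

```bash
cat > look.py <<'E'
from h import *
import sys
p,d,c=shot("wrist",sys.argv[1]);Q=tips(d);P=toolpts(d,c)
st=get_state();T=tcp(st);print(st["t"],T[:3,3].round(1),st["opening"],st["ft_force"].round(1))
m=(Q[...,0]>85)&(Q[...,0]<106)&(Q[...,2]>-58)&(Q[...,2]<14)&(abs(Q[...,1])<32)
k,l,s,ce=cv2.connectedComponentsWithStats(m.astype(np.uint8))
for i in range(1,k):
    if s[i,4]>20:
        w=Q[l==i];print(ce[i].round(1),s[i].tolist(),"tool",w.mean(0).round(1),w.min(0).round(1),w.max(0).round(1))
w=Q[m]
for z0 in range(-56,14,5):
    a=w[(w[:,2]>=z0)&(w[:,2]<z0+5)]
    if len(a)>3: print(z0,len(a),"x",np.percentile(a[:,0],[5,50,95]).round(1),"y",a[:,1].min().round(1),a[:,1].max().round(1))
E
python3 look.py w11
```

```text
tip [302.4 242.7] [295, 227, 21, 32, 301] [ 78.2 -16.9 -15. ] [ 92.6 -11.1  -5.8] [103.   -2.    5.8]
tip [333.9 239.5] [308, 227, 48, 32, 398] [ 78.1  -7.3 -15. ] [94.8 11.6 -7.6] [104.9  27.5   5.6]
12.45 [ 547.6 -221.8  132.1] 0.6456946435335715 [-0.3  0.2 -0.6]
[320.4 202.7] [281, 168, 82, 91, 5086] tool [100.5   1.8 -33.2] [ 90.  -27.3 -57.8] [105.1  31.5   5.8]
[313.8 245.5] [312, 242, 4, 8, 25] tool [93.4 -2.9 -3.4] [85.4 -4.2 -3.8] [103.  -2.  -3.]
[321.2 245.5] [320, 242, 4, 8, 24] tool [93.9  2.4 -3.3] [85.4  1.5 -3.7] [103.1   3.6  -3. ]
-56 546 x [ 99.8 101.9 103.3] y -24.1 31.5
-51 568 x [ 97.2 101.6 103.1] y -25.0 31.0
-46 537 x [ 97.3 101.6 102.9] y -25.1 30.4
-41 534 x [ 97.4 101.7 103. ] y -25.2 30.5
-36 537 x [ 97.5 101.8 103.1] y -26.2 29.9
-31 537 x [ 97.6 101.8 103. ] y -26.3 29.4
-26 520 x [ 97.5 101.7 103. ] y -27.1 28.8
-21 488 x [ 97.6 101.7 103.1] y -27.3 28.9
-16 341 x [ 93.7 101.3 103.3] y -25.8 28.4
-11 128 x [91.1 92.2 98.4] y -16.4 16.8
-6 167 x [ 87.1  92.2 100.9] y -15.7 15.8
-1 80 x [90.9 91.9 95.2] y -14.3 14.5
4 22 x [91.  92.2 92.9] y -13.7 13.1
```

The tips are centred between the lugs, with their ends about 2 mm below the lug undersides. Now the partial squeeze.

Request:
{"op": "jog_arm", "data": {"increments": [[0, 0, 0, 0, 0, 0], [0, 0, 0, 0, 0, 0], [0, 0, 0, 0, 0, 0], [0, 0, 0, 0, 0, 0]], "grip": 0.53, "squeeze": 45}}

```text
t: 12.85
ee_pos: [547.8, -222.0, 132.7]
tcp_rot: [0.698, -0.113, 0.698, 0.112]
ft_force: [0.2, -0.6, -2.7]
opening: 0.533
```

Request:
{"op": "jog_arm", "data": {"increments": [[0, 0, 0, 0, 0, 0], [0, 0, 0, 0, 0, 0], [0, 0, 0, 0, 0, 0], [0, 0, 0, 0, 0, 0]], "grip": 0.46}}

```text
t: 13.25
ee_pos: [547.7, -222.0, 132.5]
tcp_rot: [0.698, -0.113, 0.698, 0.112]
ft_force: [-0.7, 0.6, 0.4]
opening: 0.468
```

```bash
python3 look.py w12
```

```text
tip [337.2 237.7] [306, 227, 50, 30, 355] [ 78.2  -8.9 -15. ] [95.8 14.  -8.7] [105.9  27.6   2.3]
tip [297.8 240.7] [292, 228, 13, 29, 258] [ 78. -19. -15.] [ 93.2 -14.4  -7.1] [103.   -9.8   2.4]
13.3 [ 547.8 -221.9  132.5] 0.4689241921658288 [ 1.3 -0.4 -0.5]
[321.1 201.8] [282, 168, 81, 89, 5008] tool [101.5   2.3 -33.7] [ 85.1 -26.6 -57.7] [105.9  31.6   2.4]
-56 556 x [101.4 102.9 104.3] y -24.3 31.6
-51 569 x [ 97.8 102.5 104. ] y -24.4 31.6
-46 524 x [ 97.8 102.6 104.1] y -24.5 31.0
-41 533 x [ 98.1 102.8 104.1] y -25.4 30.8
-36 536 x [ 98.2 102.9 104.2] y -25.6 30.1
-31 512 x [ 98.4 102.8 104.1] y -25.5 30.1
-26 495 x [ 98.4 102.9 104.1] y -26.5 29.6
-21 510 x [ 98.5 102.9 104.1] y -26.6 29.2
-16 315 x [ 93.5 100.3 104.3] y -22.2 28.3
-11 115 x [92.3 93.3 99.4] y -18.6 18.7
-6 169 x [ 87.4  93.4 100.9] y -18.0 18.0
-1 22 x [85.7 90.9 93.8] y -16.5 16.7
```

Request:
{"op": "jog_arm", "data": {"increments": [[-3, 0, 0, 0, 0, 0], [-5, 0, 0, 0, 0, 0], [-10, 0, 0, 0, 0, 0], [-12, 0, 0, 0, 0, 0], [0, 0, 0, 0, 0, 0]]}}

```text
t: 13.8
ee_pos: [548.5, -222.2, 165.1]
tcp_rot: [0.699, -0.113, 0.697, 0.112]
ft_force: [0.2, 0.5, -1.7]
opening: 0.467
```

```bash
python3 look.py w13
```

```text
tip [337.4 240.9] [331, 227, 14, 30, 263] [ 78.1   9.2 -14.9] [93.3 14.1 -6.9] [104.  19.   2.]
tip [297.8 240.9] [292, 228, 13, 29, 261] [ 78.2 -18.9 -14.9] [ 93.2 -14.4  -7. ] [103.9  -9.8   2.5]
13.85 [ 548.2 -222.1  163.9] 0.4655690741396701 [-0.3  0.2 -1.6]
[318.3 213.1] [289, 176, 59, 81, 1373] tool [ 98.4   0.3 -26.1] [ 85.1 -21.  -52. ] [104.4  21.    2.5]
-56 17 x [ 98.8  99.8 102.1] y -2.8 5.0
-51 173 x [ 98.8 100.2 101.4] y -10.7 12.1
-46 176 x [ 98.9 100.  101.3] y -15.6 17.1
-41 116 x [ 98.7  99.8 100.9] y -18.5 19.4
-36 99 x [ 98.9  99.9 101.1] y -20.0 20.9
-31 100 x [ 98.6  99.7 101. ] y -20.8 21.0
-26 102 x [ 98.8  99.8 101.1] y -21.0 21.0
-21 115 x [ 98.3  99.7 102. ] y -19.5 20.4
-16 172 x [ 93.4  99.3 101.3] y -18.9 19.0
-11 113 x [92.6 93.6 99.5] y -18.6 18.7
-6 168 x [ 87.4  93.5 101.6] y -18.0 17.4
-1 22 x [86.6 91.1 94.3] y -17.3 16.7
```

The ring is lifted and level, reading 99.8 along its whole length. Now squeeze to the stop.

Request:
{"op": "jog_arm", "data": {"increments": [[0, 0, 0, 0, 0, 0], [0, 0, 0, 0, 0, 0], [0, 0, 0, 0, 0, 0], [0, 0, 0, 0, 0, 0], [0, 0, 0, 0, 0, 0]], "grip": 0.38}}

```text
t: 14.35
ee_pos: [547.7, -221.9, 162.3]
tcp_rot: [0.698, -0.112, 0.698, 0.113]
ft_force: [-0.2, -0.5, -1.7]
opening: 0.383
```

Request:
{"op": "jog_arm", "data": {"increments": [[-5, 0, 0, 0, 0, 0], [0, 0, 0, 0, 0, 0], [0, 0, 0, 0, 0, 0], [0, 0, 0, 0, 0, 0], [0, 0, 0, 0, 0, 0]], "grip": 0.29}}

```text
t: 14.85
ee_pos: [547.7, -221.9, 167.4]
tcp_rot: [0.698, -0.113, 0.698, 0.113]
ft_force: [-0.3, -0.2, -1.2]
opening: 0.307
```

```bash
python3 look.py w14
```

```text
tip [289.5 240.7] [282, 227, 16, 30, 265] [ 78.2 -24.9 -15. ] [ 93.2 -20.4  -7.1] [103.4 -15.3   2.4]
tip [345.4 240.8] [338, 227, 16, 31, 263] [ 78.1  14.8 -15. ] [93.4 19.8 -7. ] [103.2  24.2   2.7]
14.9 [ 547.7 -221.9  167.3] 0.3049158694534183 [ 0.3 -0.2 -2.1]
[317.7 213.3] [284, 180, 68, 77, 1394] tool [ 98.1  -0.1 -26. ] [ 85.3 -24.4 -49.7] [104.3  24.    2.7]
-51 129 x [ 98.4  99.5 100.9] y -10.5 11.4
-46 240 x [ 98.6  99.6 100.8] y -16.9 17.9
-41 132 x [ 98.5  99.5 100.6] y -21.2 20.8
-36 106 x [ 98.4  99.5 100.7] y -22.9 23.1
-31 100 x [ 98.6  99.6 100.6] y -23.7 24.0
-26 97 x [ 98.6  99.6 101.1] y -23.9 23.9
-21 110 x [ 98.4  99.7 101.3] y -23.2 23.4
-16 178 x [ 93.2  99.1 101.2] y -24.3 23.8
-11 109 x [92.6 93.6 97.4] y -24.3 23.9
-6 165 x [ 86.6  93.7 100.5] y -24.4 23.9
-1 28 x [85.9 93.9 98.2] y -23.0 23.2
```

The ring is round now, 48 mm over its outside, and level. I'll raise it and carry it to the axle.

Request:
{"op": "jog_arm", "data": {"increments": [[-15, 0, 0, 0, 0, 0], [-25, 0, 0, 0, 0, 0], [-15, 10, 3, 0, 0, 0], [-5, 25, 8, 0, 0, 0], [0, 33, 10, 0, 0, 0]]}}

```text
t: 15.4
ee_pos: [546.5, -150.2, 229.4]
tcp_rot: [0.699, -0.112, 0.697, 0.112]
ft_force: [0.3, 0.2, -1.5]
opening: 0.304
```

Request:
{"op": "jog_arm", "data": {"increments": [[0, 33, 10, 0, 0, 0], [0, 33, 10, 0, 0, 0], [0, 33, 10, 0, 0, 0], [0, 33, 10, 0, 0, 0], [0, 33, 10, 0, 0, 0]]}}

```text
t: 15.9
ee_pos: [541.5, 23.6, 228.4]
tcp_rot: [0.698, -0.113, 0.698, 0.113]
ft_force: [-0.1, -0.1, -1.9]
opening: 0.307
```

Request:
{"op": "jog_arm", "data": {"increments": [[0, 33, 10, 0, 0, 0], [0, 33, 10, 0, 0, 0], [0, 33, 10, 0, 0, 0], [0, 33, 10, 0, 0, 0], [0, 33, 10, 0, 0, 0]]}}

```text
t: 16.4
ee_pos: [536.9, 195.9, 228.4]
tcp_rot: [0.698, -0.113, 0.698, 0.113]
ft_force: [1.3, -0.7, -1.5]
opening: 0.305
```

Request:
{"op": "jog_arm", "data": {"increments": [[0, 33, 10, 0, 0, 0], [0, 33, 10, 0, 0, 0], [0, 20, 6, 0, 0, 0], [0, 10, 3, 0, 0, 0], [0, 0, 0, 0, 0, 0]]}}

```text
t: 16.9
ee_pos: [534.5, 295.2, 227.8]
tcp_rot: [0.698, -0.113, 0.698, 0.113]
ft_force: [-0.4, -0.5, -1.7]
opening: 0.309
```

```bash
cat > look2.py <<'E'
from h import *
import sys
from scipy.optimize import least_squares
def circ(yz):
    r=least_squares(lambda a:np.hypot(yz[:,0]-a[0],yz[:,1]-a[1])-a[2],[yz[:,0].mean(),yz[:,1].mean(),20],loss="soft_l1").x
    return r.round(2)
p,d,c=shot("wrist",sys.argv[1]);Q=toolpts(d,camtool());P=toolpts(d,c)
st=get_state();print(st["t"],st["ee_pos"].round(1),st["opening"],st["ft_force"].round(1))
def hull(m,nm):
    k,l,s,ce=cv2.connectedComponentsWithStats(m.astype(np.uint8))
    i=1+np.argmax(s[1:,4]);cs=cv2.findContours((l==i).astype(np.uint8),cv2.RETR_CCOMP,cv2.CHAIN_APPROX_NONE)
    x=np.median(Q[l==i][:,0])
    for cn in cs[0]:
        if len(cn)>25:
            o,dd=ray(cn.reshape(-1,2),camtool());w=o+dd*((x-o[0])/dd[:,0])[:,None]
            w=w[w[:,2]<(-16 if nm=="ring" else 99)]
            print(nm,"x",x.round(1),"n",len(w),"circle y,z,r",circ(w[:,1:]),"px",s[i].tolist())
m=(Q[...,0]>97.5)&(Q[...,0]<102.5)&(Q[...,2]>-56)&(Q[...,2]<-12)&(abs(Q[...,1])<30)
q=Q[m];A=np.c_[q[:,1:],np.ones(len(q))];print("ring plane tilt (y,z) deg",np.degrees(np.linalg.lstsq(A,q[:,0],rcond=None)[0][:2]).round(2))
hull(m,"ring")
m=(abs(P[...,2]-80)<4)&(np.hypot(P[...,0]-512.3,P[...,1]-290)<30)&~m
if m.any(): hull(m,"axle")
E
python3 look2.py w15
```

```text
16.95 [534.7 294.2 227.8] 0.30727371822679056 [-0.8 -0.1 -1.3]
ring plane tilt (y,z) deg [-0.06 -0.02]
ring x 99.6 n 223 circle y,z,r [  0.12 -26.4   21.69] px [285, 180, 67, 53, 995]
axle x 148.3 n 102 circle y,z,r [  1.98 -22.54  15.09] px [302, 190, 37, 34, 1002]
```

Request:
{"op": "jog_arm", "data": {"increments": [[0, 1.9, 3.9, 0, 0, 0], [15, 0, 0, 0, 0, 0], [10, 0, 0, 0, 0, 0], [0, 0, 0, 0, 0, 0], [0, 0, 0, 0, 0, 0]]}}

```text
t: 17.45
ee_pos: [537.9, 296.8, 201.9]
tcp_rot: [0.698, -0.113, 0.698, 0.112]
ft_force: [0.6, 0.0, -1.5]
opening: 0.307
```

```bash
python3 look2.py w16; python3 - <<'E'
import cv2
p=cv2.imread("pics/w16.png");cv2.imwrite("pics/w16c.png",cv2.resize(p[130:290,210:430],None,fx=3.6,fy=3.6))
E
```

```text
17.5 [538.1 297.  202.5] 0.30438968401228855 [ 0.2  0.2 -1.3]
ring plane tilt (y,z) deg [ 0.01 -0.09]
ring x 99.6 n 222 circle y,z,r [  0.08 -26.31  21.79] px [285, 180, 67, 53, 1000]
axle x 122.5 n 111 circle y,z,r [  1.35 -26.04  15.06] px [300, 190, 40, 37, 1191]
```

View pics/w16c.png

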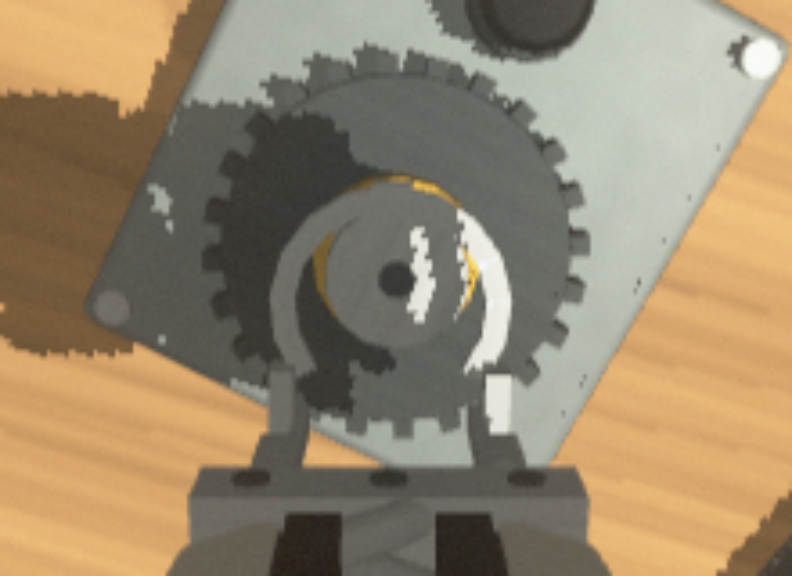

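The axle end appears through the ring, about 1.3 mm off centre to the right (crop 397 vs 391). I'll correct that and lower until the axle end is about at the ring's plane.

Request:
{"op": "jog_arm", "data": {"increments": [[5, 1.3, 0.3, 0, 0, 0], [5, 0, 0, 0, 0, 0], [5, 0, 0, 0, 0, 0], [0, 0, 0, 0, 0, 0], [0, 0, 0, 0, 0, 0]]}}

```text
t: 18.0
ee_pos: [537.9, 298.5, 187.3]
tcp_rot: [0.698, -0.113, 0.698, 0.113]
ft_force: [0.3, -0.6, -1.8]
opening: 0.307
```

```bash
sed -i 's/P\[...,2\]-80)<4)/Q[...,0]-float(sys.argv[2]))<3)/; s/P\[...,0\]-512.3,P\[...,1\]-290)<30/Q[...,1],Q[...,2]+26.3)<18.3/; s/)&~m/)/' look2.py; python3 look2.py w17 107.5
```

```text
18.05 [537.9 298.6 187.6] 0.30426369534687864 [ 0.3 -0.3 -1.3]
ring plane tilt (y,z) deg [-0.11 -0.04]
ring x 99.6 n 223 circle y,z,r [  0.11 -26.26  21.84] px [285, 180, 67, 53, 999]
axle x 107.9 n 118 circle y,z,r [ -0.19 -27.03  15.32] px [297, 190, 42, 41, 1371]
```

Request:
{"op": "jog_arm", "data": {"increments": [[4, -0.3, -0.7, 0, 0, 0], [4, 0, 0, 0, 0, 0], [4, 0, 0, 0, 0, 0], [0, 0, 0, 0, 0, 0], [0, 0, 0, 0, 0, 0]]}}

```text
t: 18.55
ee_pos: [537.3, 298.0, 175.3]
tcp_rot: [0.698, -0.113, 0.698, 0.112]
ft_force: [-0.4, 0.2, -1.5]
opening: 0.307
```

```bash
python3 look2.py w18 95.5
```

```text
18.6 [537.4 298.1 175.5] 0.3036085056913211 [ 0.7 -0.2 -0.6]
ring plane tilt (y,z) deg [-0.13 -0.09]
ring x 99.6 n 222 circle y,z,r [  0.08 -26.32  21.79] px [285, 180, 67, 53, 1007]
axle x 95.9 n 125 circle y,z,r [  0.18 -26.48  15.37] px [297, 191, 44, 45, 1501]
```

Centred within 0.2 mm with the ring around the axle. The last 10.3 mm remain.

Request:
{"op": "jog_arm", "data": {"increments": [[4, 0, 0, 0, 0, 0], [4, 0, 0, 0, 0, 0], [2.3, 0, 0, 0, 0, 0], [0, 0, 0, 0, 0, 0], [0, 0, 0, 0, 0, 0]]}}

```text
t: 19.1
ee_pos: [537.3, 298.0, 165.1]
tcp_rot: [0.698, -0.113, 0.698, 0.113]
ft_force: [0.4, -0.3, -1.0]
opening: 0.303
```

```bash
python3 look2.py w19 85.6; python3 - <<'E'
from h import *
p=cv2.imread("pics/w19.png");_,_,_=shot("scene","s19")
s=cv2.imread("pics/s19.png")
cv2.imwrite("pics/v19.png",np.hstack([cv2.resize(p[140:290,240:400],(400,375)),cv2.resize(s[110:260,310:470],(400,375))]))
P=toolpts(*(lambda a:(a[1],a[2]))(load("wrist","w19")))
r=np.hypot(P[...,0]-445.7,P[...,1]-300)<9
print("plunger head z",np.percentile(P[r][:,2],[5,50,95]))
E
```

```text
19.15 [537.4 298.1 165.2] 0.3050176485921794 [-0.1 -0.1 -0.7]
ring plane tilt (y,z) deg [-0.05  0.11]
ring x 99.6 n 224 circle y,z,r [  0.06 -26.32  21.78] px [285, 180, 67, 53, 1004]
axle x 85.6 n 131 circle y,z,r [  0.14 -26.5   15.37] px [296, 193, 46, 46, 1625]
plunger head z [60.51792025 61.7011017  62.88046051]
```

View pics/v19.png

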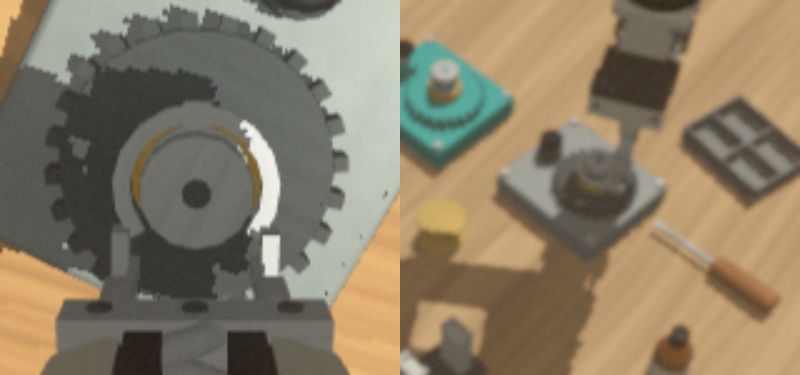

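All checks agree: the ring middle is 16.0 mm below the axle end, centred within 0.2 mm and level within about 0.1°, with no contact force. Handing in.

```bash
python3 -c "
from cell import *
print(close_job())"
```

```text
the job is handed in; nothing more can be done
None
```

I handed the job in at about 19 s of the 51 s limit. The plunger is pressed to its stop, and the ring is held spread on the squeezed pliers at the height of the groove.

- **Plunger:** it met its stop at a measured 34 N. The head went from about 71 mm down to 61.7 mm and was still there at the last check.
- **Ring height and centring:** the middle of the ring is 16.0 mm below the axle's free end, as the groove requires. Its centre is about 0.2 mm from the axle's axis.
- **Ring level and spread:** it is level within about 0.1°. It is spread round, about 48 mm over the outside, with the pliers squeezed to about 28 mm.
- **Contact:** the wrist force shows only the weight of the pliers and ring, so nothing is touching the axle.
- **Bystanders:** I saw no sign that anything else moved, but I only looked at them in the pictures and did not measure them.
- **Disagreements:** wrist position readings scattered by 1–3 mm, so I made the fine alignments relative within one picture. The axle end measured 15.4 mm in radius instead of 16 mm, probably an edge effect in the picture.

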